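# Draw a board of jar lids out of the rack to its line and hold it

### The arm

A 7-joint arm with a two-finger parallel gripper is mounted at the origin on the work surface. World frame = base frame: x ahead of the robot, y to its left, z up, the work surface at z = 0. Lengths are in m, angles in rad, forces in N, time in s.
With the tool pointing down it reaches from about 0.425 to 0.95 m from the base axis. Payload 4.7 kg.
Tool frame: the origin (TCP) lies between the finger pads; the fingertips stand bot.tip_reach ahead of it and the grasp point (between the pads) lies 8 mm behind it (bot.tip_reach is the distance from the TCP to the fingertips, in m); z points along the fingers, y is the line along which they close (so a half turn about z gives the same grasp; the last joint's range is limited). The gripper opens to 87 mm and grips with 3 to 60 N. Pads are 19 mm wide; open, the fingers measure 117 mm over their backs; the gripper's body (75 mm by 190 mm) begins 51 mm behind the grasp point.
Start: joints at [-1.135, 0.469, -0.049, 1.532, 0.024, 1.141, -0.082], TCP at [0.303, 0.603, 0.234] pointing down, gripper open.
Joint ranges: [-2.59, 2.59], [-0.33, 1.99], [-1.39, 1.29], [0.1, 2.45], [-1.04, 4.18], [0.21, 1.99], [-2.66, 2.66]. Speed limits (rad/s): [2.57, 2.57, 3.14, 3.14, 3.14, 3.14, 3.14].

### API

Orientations are given as a rotation vector (axis times angle).
In Python, from bench import bot gives the robot as it stands.
- The arm moves only by the tool move_arm, never from a script. Its argument "steps" is one flat list of numbers, 5 for each row, row after row: the shift along the tool's x, y, z in units of 25 mm (1.0 is 25 mm), then the turn about the tool's z in units of 5 degrees (1.0 is 5 degrees), then the finger opening in mm, from 0 to 87. A call has 1 to 12 rows; each row shifts and turns the commanded pose from where the row before left it, along the tool's axes as they then stand; what a row does not reach is not made up. A row lasts 1/10 s, in which the tool goes at most 50 mm and 8.59 degrees, less where a joint would pass 70% of its speed; a pose out of reach is approached as far as the arm can. A call is refused whole if a number of a shift passes 1 or a number of a turn 1, either way. A call with a gripper value outside its range is refused whole. The fingers move at their own pace and stop on an object; "newtons" is the grip in N (left out, the last holds). Time passes only in rows, so rows that do not move let the fingers close. It gives the time, the measured TCP pose, the force, the opening and the grip force at its end, in the units of the state.
- bot.read_state(): the state, without advancing time (a new reading comes with each control period).
- bot.read_camera(name): name is "side" or "top"; returns a dict with "pixels" (420x560x3 uint8, red, green, blue), "range_z" (420x560 float32, m along the optical axis (not along the pixel's ray), 0 where there is no reading), "mtx" (3x3 intrinsics, pixels), "k1" (the pictures are not rectified: a ray, as slopes to the right and down, at radius r is drawn at 1 + k1 r^2 times it, then the intrinsics apply), "R" (3x3) and "t" (3): a world point X has camera coordinates R X + t. Camera axes: x right, y down, z forward; pixel columns grow to the right and rows downward; lengths in m; the calibration is good to about 2 mm. A picture is of the moment at which its call begins.
- bot.finish_job(): hands the job in; it is judged then, once.
Trained networks look in the newest picture that a camera, given by its name, has taken for a name from the list of things; names that differ only in an ending like _2 or _b are one class to them, and where a whole thing is asked for, a point or a joint stands for the part that bears it (a point fixed in the world has none). Each returns a list of dicts, best first, with "p" (0 to 1); they miss things now and then, are a little off and sometimes report something else, mostly with a low value. They report only what shows in the picture. A call takes as long as a camera call.
- bot.boxes_of(camera, thing): "point" ([x, y, z] in m, in world coordinates, good to about 4 mm: the middle of the surface that is visible of it).
The state is a dict: "t": time; "q": joint angles; "qd": joint speeds; "joint_efforts": joint torques, N m; "tcp_pos": TCP position; "eef_rot": TCP orientation; "contact_force": force on the tool from outside, world axes, zero at the start; "moment": the same for the moment, N m; "width": finger opening in m; "finger_force": force on a finger pad.
Only numpy, scipy, OpenCV 4.12 (cv2) and the standard library are available. Lean on these libraries where they do the work, as an engineer would, in place of code of your own. Each camera call takes 0.05 s, during which the arm holds its last target. There are 200 camera calls.

### The job

The three lids in the front row, next to the black handle of the white carrier board on the blue rack, are not pushed down fully: first press each one fully home. Then draw the board out over the rack's front edge until it lies square to the rack with the red line across it right above that edge, so that its first two rows stand clear for inspection. Past its balance point the board would tip, so hold it level, still lying on the rack's edge, and finish while holding it still there; leave the other board, the blue bin and the jar alone.

Things in the scene. Friction and masses are not known exactly. Their poses are not given: they have to be found in the camera images.
- rack: Blue roll-up rack on the floor beyond the bench, fixed. Its flat top deck (900 mm wide, 500 mm deep, grey with blue edge beams) lies 100 mm above the bench. Origin: middle of the deck's front top edge, towards the robot. x points into the rack (away from the robot), y left along the edge, z up; drawing out is along -x.
- board: White plastic board loose on the deck, 310 (x) by 210 by 10 mm thick, 0.6 to 0.9 kg in all. Origin: centre of its underside; x from the handle end (front) to the rear, z up. Starts overhanging the rack's edge by 55 to 85 mm, up to 0.1 rad off square. It balances about 145 mm behind its front: drawn out farther it tips unless held. Lids in rows 2 and 3 are fixed; bare bosses are 10 mm high.
- handle (a point): Centre of the bar of the board's black bow handle, 140 mm in front of the board's centre. The bar runs along the board's y: 130 mm long, 12 mm wide (x), 12 mm high, its centre 32 mm above the board's top (26 mm free below it), posts 59 mm either side of the middle, 39 mm free between bar and front lids. Pinch it from above, one finger in front of the bar and one behind.
- mark (a point): Middle of the red line, 6 mm wide, straight across the board on its top face, 182 mm behind the board's front edge (27 mm behind its centre), between the second and third rows. The board is drawn far enough when this point is above the rack's front edge.
- lid_left (a joint): How far the left lid of the front row (y = +60 mm on the board) stands above its fully home position, in m: 0 is home, it starts 4 to 9 mm up. A tight push fit on its boss: it slides down under about 6 N, stays where it is left, and stops solid when home.
- lid_middle (a joint): The same for the middle lid of the front row (y = 0 on the board).
- lid_right (a joint): The same for the right lid of the front row (y = -60 mm on the board).
- lid_left_top (a point): Centre of the top face of the left front-row lid: polished steel, 50 mm diameter, 20.5 mm high, dark mirror top; its centre is 70 mm in front of the board's centre. When home its top is 20.5 mm above the board's top face. The point moves with the lid.
- lid_middle_top (a point): The same for the middle front-row lid.
- lid_right_top (a point): The same for the right front-row lid.
- neighbour: Another loaded white board (310 by 210 mm, twelve lids, 31 mm high in all, no handle) on the deck to the left; leave it alone. Origin: under the middle of its front edge; x points to its rear.
- bin: Blue plastic bin with a few lids, 150 by 120 by 55 mm, on the deck to the right; leave it alone. Origin: under the middle of its front wall; x points to its rear.
- jar: Small amber glass jar with a steel lid, 56 mm diameter, 60 mm high, on the bench to the right; leave it alone. Origin: centre of its underside.

How it is judged:
On the way, in this order (a step that is already met when the one before it is completed fails the run):
1. all three front-row lids are pressed fully home, with the board not yet drawn out (value of joint each of lid_left, lid_middle, lid_right below 0.0015 m and x of mark in the frame of rack above 0.05 m), for 0.2 s.
2. the board is drawn out, in the grip of the fingers, until its red line is above the rack's front edge (x of mark in the frame of rack between -0.008 and 0.008 m and contact force between the fingers and board above 0.5 N), for 0.2 s.
At the end, for the whole second after the job is handed in: The red line's middle is within 8 mm of being above the rack's front edge, the board is square to the rack within 4 degrees, level within 3 degrees, at rest, still lying on the rack and held by the fingers, and the three front-row lids are home within 1.5 mm (all of step 2 and angle between the x axis of board and the x axis of rack, either way round below 0.07 rad and angle between board's own z axis and vertical below 0.055 rad and contact force between board and rack above 0.5 N and linear speed of board below 0.01 m/s and value of joint each of lid_left, lid_middle, lid_right below 0.0015 m); the arm keeps its last pose, push and grip.
It fails at once if the board tips or is dropped (tilt over 15 degrees) (angle between board's own z axis and vertical above 0.26 rad).
It fails at once if the other board is moved more than 20 mm (distance of neighbour from where it was at the start of the episode above 0.02 m).
It fails at once if the bin is moved more than 20 mm (distance of bin from where it was at the start of the episode above 0.02 m).
It fails at once if the jar is moved more than 20 mm or tipped (distance of jar from where it was at the start of the episode above 0.02 m or angle between jar's own z axis and vertical above 0.3 rad).
It also fails if it takes over 51 s, if anything falls off the work surface, if the arm or the gripper's body presses on something with over 40 N, if the wrist force passes 120 N, or if a joint passes its speed limit or range.

## Working session

There is one attempt and no reset: what is moved stays moved. The work goes in short steps, Python scripts to look and compute and a tool call to move; the robot and the scene stay as the last step left them, time stands still between calls to the robot, and variables do not carry over. Pictures are saved under pics/ and viewed, at most 10 in all, crops included, and the job is handed in when it is done.

Besides the shell and the picture viewer there is one more tool, called as name(argument=value, ...) on one line, values as JSON. move_arm: Moves the arm, as the interface text tells. Its arguments: {"type":"object","properties":{"steps":{"type":"array"},"newtons":{"type":"number"}},"required":["steps"]}

```bash
mkdir -p pics; python3 - <<'E'
from bench import bot
import cv2,numpy as np
s=bot.read_state();print(s['t'],s['tcp_pos'],s['eef_rot'],s['contact_force'],s['width'],bot.tip_reach)
for c in('top','side'):
    d=bot.read_camera(c);np.savez(f'{c}0.npz',**d)
    cv2.imwrite(f'pics/{c}0.png',d['pixels'][:,:,::-1])
    print(c,d['mtx'].tolist(),d['k1'],d['R'].round(3).tolist(),d['t'])
    for n in('rack','board','handle','mark','lid_left_top','lid_middle_top','lid_right_top','jar','bin','neighbour'):
        print(n,[(np.round(b['point'],3).tolist(),round(b['p'],2)) for b in bot.boxes_of(c,n)][:4])
E
```

```text
0.0 [0.30231512 0.60285477 0.23245762] [-0.72343558 -3.05677979  0.00309683] [ 0.7573642   0.03402449 -0.09954337] 0.08721472434966196 0.011
top [[439.11256451252217, 0.0, 276.61798411668093], [0.0, 439.11256451252217, 216.6038023948293], [0.0, 0.0, 1.0]] 0.022482569361884776 [[-0.017, -1.0, -0.002], [-0.987, 0.017, -0.163], [0.163, -0.001, -0.987]] [0.01018932 0.58457148 1.15150004]
rack [([0.911, -0.06, 0.101], 0.59)]
board [([0.708, -0.033, 0.105], 0.89)]
handle [([0.71, -0.029, 0.108], 0.78)]
mark [([0.712, -0.03, 0.112], 0.56)]
lid_left_top [([0.652, 0.032, 0.136], 0.74)]
lid_middle_top [([0.647, -0.024, 0.143], 0.73)]
lid_right_top [([0.652, 0.033, 0.136], 0.6), ([0.638, -0.082, 0.132], 0.51)]
jar [([0.372, -0.321, 0.059], 0.68)]
bin [([0.37, -0.323, 0.059], 0.19)]
neighbour [([0.795, 0.308, 0.112], 0.64), ([0.748, -0.308, 0.128], 0.56), ([0.708, -0.028, 0.108], 0.54), ([0.369, -0.32, 0.058], 0.38)]
side [[393.0101847217078, 0.0, 271.2755894874903], [0.0, 393.0101847217078, 206.82578540169132], [0.0, 0.0, 1.0]] -0.11373033289944427 [[0.736, -0.676, -0.015], [-0.453, -0.477, -0.753], [0.503, 0.561, -0.657]] [-0.41649413  0.35005547  0.87756129]
rack [([0.816, -0.226, 0.1], 0.89)]
board [([0.683, -0.052, 0.111], 0.76), ([0.639, -0.091, 0.136], 0.71)]
handle [([0.684, -0.051, 0.113], 0.68)]
mark [([0.69, -0.053, 0.111], 0.71)]
lid_left_top [([0.651, 0.028, 0.135], 0.63), ([0.642, -0.027, 0.142], 0.34)]
lid_middle_top [([0.646, -0.029, 0.141], 0.73)]
lid_right_top [([0.641, -0.085, 0.134], 0.78), ([0.642, -0.029, 0.138], 0.34)]
jar [([0.359, -0.34, 0.058], 0.78)]
bin [([0.747, -0.304, 0.128], 0.74)]
neighbour [([0.783, 0.299, 0.115], 0.84)]
```

View pics/top0.png

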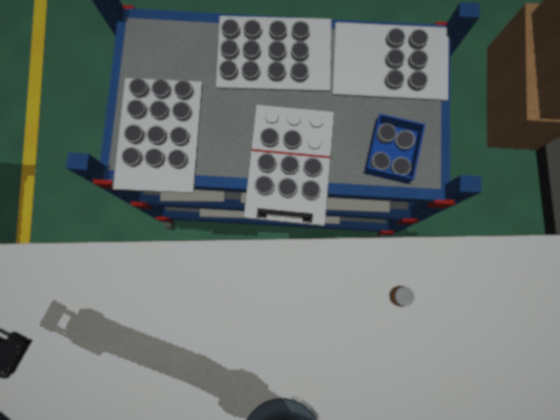

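View pics/side0.png

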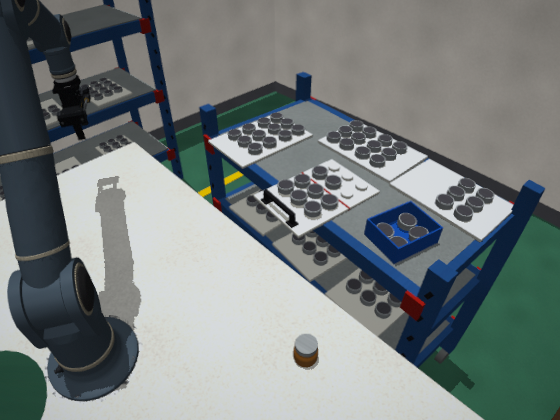

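The top view shows the board with its handle bar near (286,215), its red line near row 154, and the rack's front beam near row 187. In the side view the handle is near (278,207), and the jar near (306,350) is well clear. Next I'll turn both pictures into world points.

```bash
cat > h.py <<'E'
import cv2,numpy as np
def cloud(d):
    h,w=d['range_z'].shape
    u,v=np.meshgrid(np.arange(w),np.arange(h))
    n=cv2.undistortPoints(np.stack([u,v],-1).reshape(-1,1,2).astype(float),d['mtx'],np.array([float(d['k1']),0,0,0])).reshape(h,w,2)
    z=d['range_z'].astype(float)
    P=np.dstack([n,np.ones((h,w))])*z[...,None]
    X=(P-d['t'])@d['R']
    X[z==0]=np.nan
    return X
def measure(d):
    X=cloud(d);hsv=cv2.cvtColor(d['pixels'],cv2.COLOR_RGB2HSV).astype(int)
    H,S,V=hsv[...,0],hsv[...,1],hsv[...,2];x,y,z=X[...,0],X[...,1],X[...,2]
    near=(x>.5)&(x<.95)&(abs(y+.03)<.17)
    out={}
    red=near&((H<8)|(H>172))&(S>90)&(abs(z-.11)<.012)
    blue=(H>100)&(H<130)&(S>110)&(abs(z-.1)<.008)&(x>.6)&(x<.78)&(abs(y+.03)<.4)
    white=near&(S<50)&(V>120)&(abs(z-.11)<.01)
    hand=near&(V<70)&(z>.13)&(z<.165)&(x<.61)
    top=near&(z>.122)&(z<.155)&(x>.60)&(x<.68)
    for n,m in dict(red=red,blue=blue,white=white,hand=hand,top=top).items(): out[n]=X[m]
    return out
def line(p):
    vx,vy,a,b=cv2.fitLine(p[:,:2].astype(np.float32),cv2.DIST_HUBER,0,.001,.001).ravel();
    if vy<0: vx,vy=-vx,-vy
    return np.arctan2(-vx,vy),a,b   # yaw of normal
E
python3 - <<'E'
from h import *
for c in('top','side'):
    o=measure(np.load(c+'0.npz'))
    print(c,{k:len(v) for k,v in o.items()})
    for k in('red','hand'):
        p=o[k]
        if len(p)>5: print(k,'yaw,pt',np.round(line(p),4),'mean',p.mean(0).round(4),'med z',np.median(p[:,2]).round(4),'x',np.percentile(p[:,0],[2,98]).round(3),'y',np.percentile(p[:,1],[2,98]).round(3))
    b=o['blue'];E=[]
    for y0 in np.arange(-.4,.35,.01):
        q=b[abs(b[:,1]-y0)<.005]
        if len(q)>3: E.append([q[:,0].min(),y0,q[:,2].mean(),q[:,0].max()])
    E=np.array(E);print('edge',line(E),'\n',E[::6].round(4).tolist())
    r=cv2.minAreaRect((o['white'][:,:2]*1000).astype(np.float32));print('white',r,np.median(o['white'][:,2]))
    t=o['top']
    for cc in [(.652,.032),(.646,-.027),(.64,-.084)]:
        q=t[np.hypot(t[:,0]-cc[0],t[:,1]-cc[1])<.032]; zt=np.percentile(q[:,2],70);q=q[abs(q[:,2]-zt)<.004]
        print('lid',len(q),cv2.minEnclosingCircle((q[:,:2]*1000).astype(np.float32)),np.median(q,axis=0).round(4))
E
```

```text
top {'red': 50, 'blue': 2270, 'white': 6761, 'hand': 203, 'top': 884}
red yaw,pt [-0.1123  0.7447 -0.0332] mean [ 0.7447 -0.0332  0.1104] med z 0.1101 x [0.735 0.755] y [-0.123  0.055]
hand yaw,pt [-0.1163  0.5765 -0.0197] mean [ 0.5765 -0.0197  0.1474] med z 0.1478 x [0.566 0.586] y [-0.081  0.044]
edge (np.float32(-0.077853754), np.float32(0.6383791), np.float32(-0.100999996)) 
 [[0.6156, -0.4, 0.1008, 0.6431], [0.619, -0.34, 0.1022, 0.7494], [0.6247, -0.28, 0.1021, 0.7755], [0.6286, -0.22, 0.1003, 0.657], [0.6342, -0.16, 0.1004, 0.6615], [0.6556, 0.11, 0.0992, 0.6826], [0.6596, 0.17, 0.0998, 0.6881]]
white ((751.16650390625, -29.947463989257812), (339.92034912109375, 397.5032043457031), 89.98772430419922) 0.1101824443502282
lid 252 ((654.50439453125, 32.14100646972656), 24.735807418823242) [0.6547 0.0312 0.1375]
lid 259 ((646.9642333984375, -26.937992095947266), 24.630834579467773) [ 0.6469 -0.0274  0.1375]
lid 262 ((640.5332641601562, -87.09467315673828), 24.80558204650879) [ 0.6411 -0.0862  0.1366]
side {'red': 26, 'blue': 1807, 'white': 4545, 'hand': 196, 'top': 654}
red yaw,pt
[... 235 characters left out ...]
32(-0.07994135), np.float32(0.6314132), np.float32(-0.189)) 
 [[0.6144, -0.4, 0.0995, 0.6456], [0.6186, -0.34, 0.0999, 0.667], [0.6236, -0.28, 0.1017, 0.7793], [0.6276, -0.22, 0.1001, 0.6588], [0.6349, -0.16, 0.1, 0.6633], [0.6549, 0.11, 0.1002, 0.6844], [0.661, 0.17, 0.1003, 0.6908]]
white ((751.4298706054688, -30.023895263671875), (339.84405517578125, 397.06707763671875), 89.9910888671875) 0.10958669273875132
lid 149 ((655.4024658203125, 33.712188720703125), 27.071378707885742) [0.6538 0.0321 0.1382]
lid 170 ((648.4456176757812, -26.760034561157227), 26.089492797851562) [ 0.6467 -0.0274  0.1379]
lid 184 ((642.4200439453125, -81.25370025634766), 29.057392120361328) [ 0.6412 -0.0869  0.1373]
```

move_arm(steps=[0, 0, 0, 1, 0, 0, 0, 0, 1, 0, 0, 0, 0, 1, 0, 0, 0, 0, 1, 0, 0, 0, 0, 1, 0, 0, 0, 0, 1, 0, 0, 0, 0, 1, 0, 0, 0, 0, 1, 0, 0, 0, 0, 1, 0, 0, 0, 0, 1, 0, 0, 0, 0, 1, 0, 0, 0, 0, 1, 0], newtons=20)

```text
t: 2.3
tcp_pos: [0.3025, 0.6035, 0.2336]
eef_rot: [-2.159, -2.282, -0.0]
contact_force: [0.0, -0.1, 0.4]
width: 0.0025
finger_force: 0.0
```

move_arm(steps=[0, 0, 0, 1, 0, 0, 0, 0, 1, 0, -1, 0.8, 0, 0, 0, -1, 0.8, 0, 0, 0, -1, 0.8, 0, 0, 0, -1, 0.8, 0, 0, 0, -1, 0.8, 0, 0, 0, -1, 0.8, 0, 0, 0, -1, 0.8, 0, 0, 0, -1, 0.8, 0, 0, 0, -1, 0.8, 0, 0, 0, -1, 0.8, 0, 0, 0])

```text
t: 3.5
tcp_pos: [0.4729, 0.3309, 0.2338]
eef_rot: [-2.346, -2.089, -0.001]
contact_force: [0.6, 0.1, -0.9]
width: 0.0003
finger_force: 0.0
```

move_arm(steps=[-1, 0.8, 0, 0, 0, -1, 0.8, 0, 0, 0, -1, 0.8, 0, 0, 0, -1, 0.8, 0, 0, 0, -1, 0.8, 0, 0, 0, -1, 0.8, 0, 0, 0, -1, 0.8, 0, 0, 0, -1, 0.8, 0, 0, 0, -1, 0.8, 0, 0, 0, -1, 0.8, 0, 0, 0, 0, 0, 0, 0, 0, 0, 0, 0, 0, 0])

```text
t: 4.7
tcp_pos: [0.6422, 0.0599, 0.2334]
eef_rot: [-2.348, -2.087, 0.0]
contact_force: [0.0, 0.4, -0.4]
width: 0.0006
finger_force: 0.0
```

```bash
cat >> h.py <<'E'
def totool(target):
    from bench import bot
    from scipy.spatial.transform import Rotation as R
    s=bot.read_state();r=R.from_rotvec(s['eef_rot'])
    d=r.inv().apply(np.array(target)-s['tcp_pos'])
    y=r.as_matrix()[:,1]
    print('t',round(s['t'],2),'pos',s['tcp_pos'].round(4),'units',(d/.025).round(2),'yaw of y',np.arctan2(y[1],y[0]).round(4),'F',s['contact_force'].round(1))
E
python3 -c "
from h import *
for p in [(.6545,.032,.155),(.647,-.027,.155),(.641,-.0865,.155)]: totool(p)"
```

```text
t 4.7 pos [0.6422 0.0599 0.2334] units [-1.05  0.62  3.13] yaw of y -0.1174 F [ 0.   0.4 -0.4]
t 4.7 pos [0.6422 0.0599 0.2334] units [-3.43  0.6   3.13] yaw of y -0.1174 F [ 0.   0.4 -0.4]
t 4.7 pos [0.6422 0.0599 0.2334] units [-5.82  0.64  3.13] yaw of y -0.1174 F [ 0.   0.4 -0.4]
```

move_arm(steps=[-0.5, 0.35, 0, 0, 0, -0.55, 0.35, 0, 0, 0, 0, 0, 1, 0, 0, 0, 0, 1, 0, 0, 0, 0, 1, 0, 0, 0, 0, 0.2, 0, 0, 0, 0, 0.1, 0, 0, 0, 0, 0.1, 0, 0, 0, 0, 0.1, 0, 0, 0, 0, 0.1, 0, 0, 0, 0, 0, 0, 0, 0, 0, 0, 0, 0])

```text
t: 5.9
tcp_pos: [0.6576, 0.0323, 0.1452]
eef_rot: [2.345, 2.088, 0.004]
contact_force: [-0.3, -0.3, 6.3]
width: 0.0009
finger_force: 2.9
```

move_arm(steps=[0, 0, 0.06, 0, 0, 0, 0, 0.06, 0, 0, 0, 0, 0.06, 0, 0, 0, 0, 0, 0, 0, 0, 0, 0, 0, 0])

```text
t: 6.4
tcp_pos: [0.6576, 0.0322, 0.1414]
eef_rot: [2.345, 2.088, 0.004]
contact_force: [-2.1, 0.4, 9.6]
width: 0.0003
finger_force: 4.8
```

move_arm(steps=[0, 0, 0.04, 0, 0, 0, 0, 0, 0, 0, 0, 0, 0, 0, 0])

```text
t: 6.7
tcp_pos: [0.6576, 0.0322, 0.1414]
eef_rot: [2.345, 2.088, 0.005]
contact_force: [-3.4, -0.1, 13.9]
width: 0.0003
finger_force: 7.1
```

move_arm(steps=[0, 0, -1, 0, 0, -0.8, 0, 0, 0, 0, -0.8, 0, 0, 0, 0, -0.78, 0, 0, 0, 0, 0, 0, 0.5, 0, 0, 0, 0, 0.1, 0, 0, 0, 0, 0.1, 0, 0, 0, 0, 0.1, 0, 0, 0, 0, 0.1, 0, 0, 0, 0, 0, 0, 0])

```text
t: 7.7
tcp_pos: [0.6495, -0.0267, 0.1414]
eef_rot: [2.345, 2.09, -0.002]
contact_force: [-3.8, -3.6, 8.8]
width: 0.0006
finger_force: 4.3
```

move_arm(steps=[0, 0, 0.06, 0, 0, 0, 0, 0.04, 0, 0, 0, 0, 0, 0, 0, 0, 0, 0, 0, 0])

```text
t: 8.1
tcp_pos: [0.6496, -0.0267, 0.1413]
eef_rot: [2.345, 2.09, -0.0]
contact_force: [-8.0, -1.8, 20.7]
width: 0.0004
finger_force: 10.2
```

move_arm(steps=[0, 0, -1, 0, 0, -0.8, 0, 0, 0, 0, -0.8, 0, 0, 0, 0, -0.8, 0, 0, 0, 0, 0, 0, 0.4, 0, 0, 0, 0, 0.1, 0, 0, 0, 0, 0.1, 0, 0, 0, 0, 0.1, 0, 0, 0, 0, 0.1, 0, 0, 0, 0, 0.1, 0, 0, 0, 0, 0.04, 0, 0, 0, 0, 0, 0, 0])

```text
t: 9.3
tcp_pos: [0.6424, -0.0833, 0.1413]
eef_rot: [-2.341, -2.09, -0.002]
contact_force: [-6.4, 2.6, 13.7]
width: 0.0004
finger_force: 6.7
```

move_arm(steps=[0, 0, 0.06, 0, 0, 0, 0, 0, 0, 0, 0, 0, 0, 0, 0])

```text
t: 9.6
tcp_pos: [0.6424, -0.0834, 0.1413]
eef_rot: [-2.341, -2.09, -0.003]
contact_force: [-8.0, 3.2, 20.2]
width: 0.0005
finger_force: 10.2
```

move_arm(steps=[0, 0, -1, 0, 0, 0, 0, -1, 0, 0, 0, 0, -1, 0, 0, 0, -1, 0, 0, 36, 0, -1, 0, 0, 36, 0, -1, 0, 0, 36, 0, -1, 0, 0, 36, 0, -1, 0, 0, 36, 0, -1, 0, 0, 36, 0, 0, 0, 0, 36])

```text
t: 10.6
tcp_pos: [0.491, -0.0672, 0.2127]
eef_rot: [-2.342, -2.09, 0.0]
contact_force: [0.7, 0.1, 0.1]
width: 0.0351
finger_force: 0.0
```

```bash
python3 - <<'E'
from h import *
from bench import bot
for c in('top','side'):
    d=bot.read_camera(c);np.savez(f'{c}1.npz',**d)
    o=measure(d)
    for k in('red','hand'):
        p=o[k]
        if len(p)>5: print(c,k,'yaw,pt',np.round(line(p),4),'med',np.median(p,0).round(4),'x',np.percentile(p[:,0],[2,98]).round(3),'y',np.percentile(p[:,1],[2,98]).round(3))
    t=o['top']
    for cc in [(.6545,.032),(.647,-.027),(.641,-.0865)]:
        q=t[np.hypot(t[:,0]-cc[0],t[:,1]-cc[1])<.022]; print('lid',len(q),np.median(q,axis=0).round(4))
totool((.577,-.019,.175))
E
```

```text
top red yaw,pt [-0.1113  0.7447 -0.032 ] med [ 0.7451 -0.0288  0.1106] x [0.735 0.755] y [-0.123  0.055]
top hand yaw,pt [-0.104   0.5797  0.0084] med [0.5797 0.0091 0.148 ] x [0.573 0.586] y [-0.031  0.044]
lid 221 [0.6543 0.0313 0.1301]
lid 222 [ 0.6478 -0.0276  0.1305]
lid 204 [ 0.6426 -0.0869  0.1307]
side red yaw,pt [-0.1221  0.74   -0.0705] med [ 0.7391 -0.0794  0.1124] x [0.73  0.751] y [-0.138  0.018]
side hand yaw,pt [-0.1018  0.5706 -0.0585] med [ 0.572  -0.0541  0.1473] x [0.566 0.583] y [-0.083  0.025]
lid 46 [0.6477 0.0186 0.1308]
lid 138 [ 0.6464 -0.0293  0.1312]
lid 151 [ 0.64   -0.0879  0.1312]
t 10.7 pos [ 0.4942 -0.0676  0.2133] units [2.31 3.07 1.54] yaw of y -0.1137 F [ 1.2 -0.9 -0.2]
```

Both views show the lid tops at 0.1305 m, so all three are home, and the board has not moved. Next I grasp the handle.

move_arm(steps=[0.8, 1, 0, 0, 36, 0.8, 1, 0, 0, 36, 0.7, 1, 0, 0, 36, 0, 0.07, 0.6, 0, 36, 0, 0, 0.6, 0, 36, 0, 0, 0.6, 0, 36, 0, 0, 0.6, 0, 36, 0, 0, 0.6, 0, 36, 0, 0, 0.15, 0, 36, 0, 0, 0, 0, 36])

```text
t: 11.7
tcp_pos: [0.5763, -0.0207, 0.1333]
eef_rot: [-2.346, -2.089, 0.002]
contact_force: [-0.1, 0.2, 0.6]
width: 0.0356
finger_force: 0.0
```

move_arm(steps=[0, 0, 0, 0, 0, 0, 0, 0, 0, 0, 0, 0, 0, 0, 0, 0, 0, 0, 0, 0, 0, 0, 0, 0, 0], newtons=40)

```text
t: 12.2
tcp_pos: [0.5773, -0.0207, 0.1349]
eef_rot: [2.345, 2.089, 0.002]
contact_force: [1.4, -0.6, 1.2]
width: 0.0118
finger_force: 40.0
```

move_arm(steps=[-0.03, -0.2, 0, -0.04, 0, -0.04, -0.4, 0, -0.05, 0, -0.04, -0.4, 0, -0.05, 0, -0.04, -0.4, 0, -0.05, 0, -0.04, -0.4, 0, -0.05, 0, -0.04, -0.4, 0, -0.05, 0, -0.04, -0.4, 0, -0.05, 0, -0.03, -0.4, 0, -0.05, 0, -0.02, -0.4, 0, 0, 0, 0, -0.3, 0, 0, 0, 0, 0, 0, 0, 0, 0, 0, 0, 0, 0])

```text
t: 13.4
tcp_pos: [0.4809, -0.0196, 0.1335]
eef_rot: [-2.307, -2.126, 0.007]
contact_force: [-4.1, 0.6, 1.7]
width: 0.0118
finger_force: 40.2
```

```bash
cat > m.py <<'E'
from h import *
from bench import bot
import sys
s=bot.read_state();print(s['tcp_pos'].round(4),s['contact_force'].round(1),s['finger_force'],s['width'])
r=np.array([np.cos(.0785),-np.sin(.0785)])
for c in('top','side'):
    d=bot.read_camera(c);cv2.imwrite(f'pics/{c}{sys.argv[1]}.png',cv2.resize(d['pixels'][100:300,150:400,::-1],None,fx=3,fy=3,interpolation=2))
    X=cloud(d);H,S,V=np.moveaxis(cv2.cvtColor(d['pixels'],cv2.COLOR_RGB2HSV).astype(int),2,0)
    x,y,z=np.moveaxis(X,2,0)
    w=(x>.5)&(x<.72)&(y<.08)&(y>-.14)
    p=X[w&((H<8)|(H>172))&(S>80)&(abs(z-.11)<.02)]
    print(c,'red',len(p),'yaw',line(p)[0].round(4),'med',np.median(p,0).round(4),'rackx',np.median((p[:,:2]-[.6384,-.101])@r).round(4))
    q=X[(S<50)&(V>110)&(x>.45)&(x<.82)&(y<.08)&(y>-.14)&(abs(z-.11)<.008)]
    A=np.c_[q[:,:2],np.ones(len(q))];k=np.linalg.lstsq(A,q[:,2],rcond=None)[0];print('slopes',k[:2].round(4),len(q))
    b=X[(H>100)&(H<130)&(S>110)&(abs(z-.1)<.008)&(x>.6)&(x<.70)&(abs(y+.03)<.3)]
    E=[]
    for y0 in np.arange(-.33,.3,.004):
        t=b[abs(b[:,1]-y0)<.002]
        if len(t)>2:E.append([t[:,0].min(),y0])
    print('edge yaw',line(np.array(E))[0].round(4),'rackx of edge',np.median((np.array(E)-[.6384,-.101])@r).round(4))
E
python3 m.py 2
```

```text
[ 0.4809 -0.0196  0.1335] [-4.1  0.6  1.7] 40.19709538668394 0.011800740286397242
top red 84 yaw -0.0832 med [ 0.6475 -0.0256  0.1107] rackx 0.0039
slopes [ 0.0015 -0.0026] 4532
edge yaw -0.0776 rackx of edge 0.0004
side red 43 yaw -0.0836 med [ 0.6433 -0.0587  0.1115] rackx 0.0039
slopes [ 0.0027 -0.002 ] 2612
edge yaw -0.0817 rackx of edge 0.0006
```

move_arm(steps=[0, -0.06, 0, 0, 0, 0, -0.06, 0, 0, 0, 0, 0, 0, 0, 0, 0, 0, 0, 0, 0, 0, 0, 0, 0, 0, 0, 0, 0, 0, 0])

```text
t: 14.1
tcp_pos: [0.4815, -0.0194, 0.1345]
eef_rot: [2.31, 2.128, 0.002]
contact_force: [2.8, -1.0, -1.6]
width: 0.0115
finger_force: 40.0
```

```bash
python3 m.py 3
```

```text
[ 0.4815 -0.0194  0.1345] [ 2.8 -1.  -1.6] 40.003450736403465 0.011534764842872835
top red 86 yaw -0.087 med [ 0.6473 -0.0348  0.1104] rackx 0.0042
slopes [-0.003  -0.0029] 4576
edge yaw -0.0769 rackx of edge 0.0003
side red 43 yaw -0.0863 med [ 0.6438 -0.0908  0.1115] rackx 0.004
slopes [-0.002  -0.0024] 2615
edge yaw -0.0841 rackx of edge 0.0003
```

View pics/top3.png

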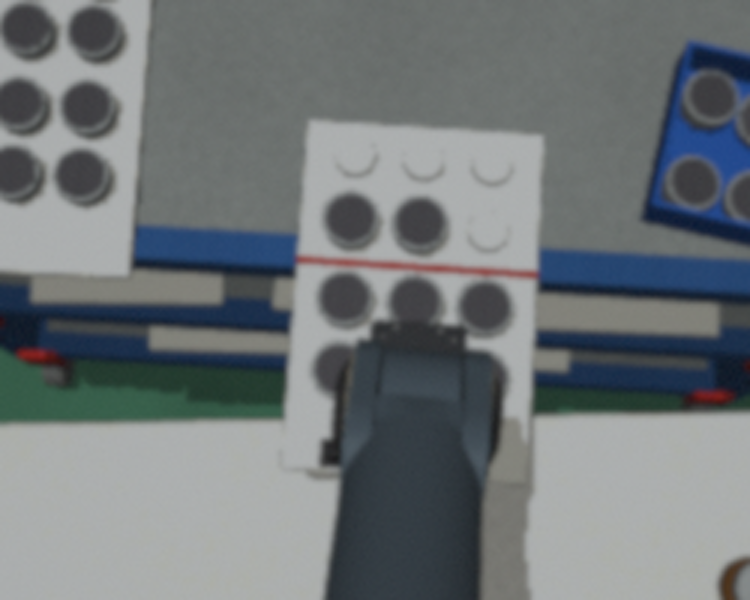

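View pics/side3.png

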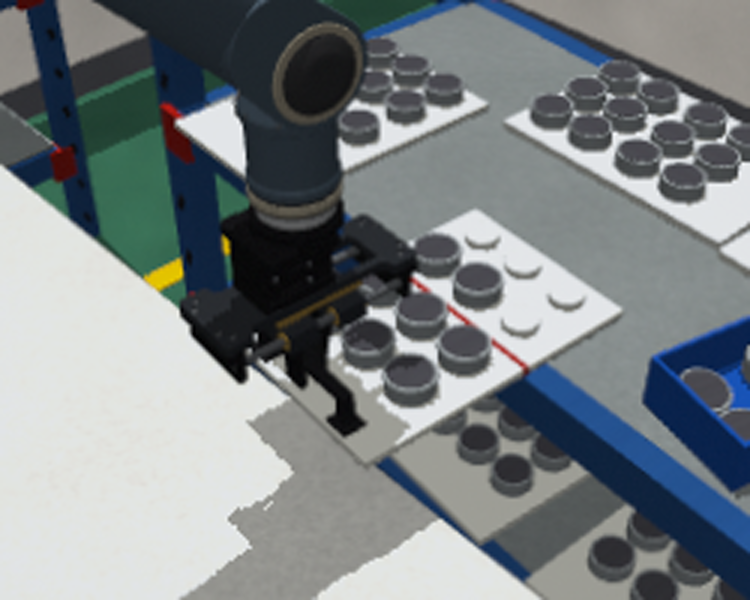

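The crops show the board level and gripped, with the red line (about (420,267) in the top crop) just behind the rack's front edge. Stiction took up the last small move, so I'll pull a few mm more.

move_arm(steps=[0, -0.08, 0, 0, 0, 0, -0.08, 0, 0, 0, 0, 0, 0, 0, 0, 0, 0, 0, 0, 0, 0, 0, 0, 0, 0])

```text
t: 14.7
tcp_pos: [0.4761, -0.019, 0.1341]
eef_rot: [-2.309, -2.128, 0.001]
contact_force: [2.0, 0.1, -0.8]
width: 0.0117
finger_force: 40.0
```

```bash
python3 m.py 4
```

```text
[ 0.4761 -0.019   0.1341] [ 2.   0.1 -0.8] 40.03454379737377 0.011729634275200171
top red 84 yaw -0.0861 med [ 0.6427 -0.0294  0.1107] rackx -0.001
slopes [-0.0033 -0.0032] 4613
edge yaw -0.0772 rackx of edge 0.0003
side red 45 yaw -0.0838 med [ 0.6387 -0.0911  0.1116] rackx -0.0009
slopes [-0.0013 -0.0022] 2661
edge yaw -0.0873 rackx of edge 0.0007
```

move_arm(steps=[0, 0, 0, 0, 0, 0, 0, 0, 0, 0, 0, 0, 0, 0, 0, 0, 0, 0, 0, 0, 0, 0, 0, 0, 0])

```text
t: 15.3
tcp_pos: [0.4762, -0.019, 0.1341]
eef_rot: [-2.31, -2.128, 0.001]
contact_force: [-1.6, 0.2, 0.2]
width: 0.0116
finger_force: 40.0
```

```bash
python3 m.py 5; python3 -c "
from bench import bot
print(bot.finish_job())"
```

```text
[ 0.4762 -0.019   0.1341] [-1.6  0.2  0.2] 40.03809666261077 0.011598508206971024
top red 83 yaw -0.0857 med [ 0.6436 -0.0282  0.1101] rackx -0.001
slopes [-0.0024 -0.002 ] 4572
edge yaw -0.0773 rackx of edge 0.0003
side red 47 yaw -0.0949 med [ 0.6394 -0.0902  0.1115] rackx -0.0014
slopes [-0.001  -0.0031] 2648
edge yaw -0.0892 rackx of edge 0.0005
the job is handed in; nothing more can be done
None
```

Job handed in at about 15 s of the 51 s allowed (no verdict was returned): I pressed all three front lids home and drew the board out until its red line measured about 1 mm past the rack's front edge, square and level to within about 0.01 rad, with the board still held in the grip.

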